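Release the payment terminal from its dock and lay it in the pay tray

TASK

A customer wants to pay by card. Without holding the payment terminal, press its dock's sprung release lever down to the stop, so that the terminal's front end is lifted past the catch, and let the lever come back up, leaving the terminal propped on the catch. Then pick the terminal up and lay it down gently, screen up and flat, lengthwise inside the shallow wooden pay tray, without shifting the things standing around.

Things in the scene. Friction and masses are not known exactly. Their poses are not given: they have to be found in the camera images.
- dock: Dark steel dock fixed to the counter, 257 x 80 mm base plate 8 mm thick. Origin: on the counter, 9.5 mm to +x of the plate's middle; +x runs from the press lever to the terminal's rear, z up. Docked terminal's centre: x = +48 mm. Its sides are open for a gripper from x = +5 to +75 mm; guide cheeks 62 mm high stand at x = -7 mm, y = +-32 mm, rail posts 50 mm high at x = +88 mm, y = +-33 mm.
- rail_mid (a point): Middle of the dock's cross rail (10 mm round bar along the dock's y, axis 35 mm above the counter) that carries the terminal's rear; two ribs under the terminal straddle it, and nothing holds it down there.
- catch_top (a point): Top of the sprung catch's round steel nose (12 mm across), at dock x = -28 mm, 57 mm above the counter. It stands over the terminal's front lip; a lip forced upward pushes the nose back (to dock -x, up to 10 mm), and the nose then snaps back under it and props the terminal up.
- terminal: Grey payment terminal, screen and keys on top, 130 (x) x 54 (y) x 24 mm (z) on 6 mm feet, 0.22 kg. Origin: under its centre at foot level, so the housing spans z = 6 to 30 mm; z points out of the screen side, x from the lip end to the screen end. A steel lip stands out 12 mm at -x. Docked: axes parallel to the dock's, origin 34 mm up. Grip across its width near the middle.
- terminal_lip (a point): Centre of the steel lip (10 mm bar along y, 54 mm long) at the terminal's front end, 72 mm from the terminal's origin in -x, 6 mm above its feet. It is 40 mm above the counter when latched and about 58 mm when it rests on top of the catch nose.
- release_lever (a joint): Angle of the sprung release lever, rad: 0 at rest, 0.52 at its stop (pad down). It swings about an axis along the dock's y at dock x = -69 mm, z = 42 mm; two toes reach under the terminal's lip. Pressing takes about 10 N; it returns by itself.
- lever_pad (a point): Top centre of the lever's black press pad, 30 (dock x) x 46 (dock y) mm, at dock x = -119 mm, 62 mm above the counter at rest, and about 35 mm above it at the stop. It is pressed straight down with closed fingers.
- pay_tray: Shallow open wooden tray fixed to the counter, 200 (x) x 126 (y) mm outside, walls 4 mm thick and 11 mm high, floor 4 mm thick. Origin: on the counter under its middle; x along its length.
- shaker: Bystander: glass spice shaker, 41 mm across, 87 mm high; origin at the centre of its foot.
- cup: Bystander: steel cup, 77 mm across, 101 mm high; origin at the centre of its foot.
- tape: Bystander: roll of brown tape lying flat, 96 mm across, 48 mm high; origin at the centre of its underside.
- vial: Bystander: small brown bottle with a gold cap, 25 mm across, 78 mm high; origin at the centre of its foot.

How it is judged:
By the outcome, as a careful person would: the job done as asked, in the order asked, and still so for the second after the job is handed in, with the robot touching nothing.
It also fails if it takes over 48 s, if anything falls off the work surface, if the arm or the gripper's body presses on something with over 40 N, if the wrist force passes 120 N, or if a joint passes its speed limit or range.

ROBOT

A 7-joint arm with a two-finger parallel gripper is mounted at the origin on a cart in front of the work surface, level with it; the furniture and walls round the work are solid. World frame = base frame: x ahead of the robot, y to its left, z up, the work surface at z = 0. Lengths are in m, angles in rad, forces in N, time in s.
With the tool pointing down it reaches from about 0.425 to 0.95 m from the base axis. Payload 4.7 kg.
Tool frame: the origin (TCP) lies at the very end of the fingers, on their centre line; the grasp point (between the pads) lies robot.grasp_offset behind it (robot.grasp_offset is the distance from the TCP to the grasp point, in m); x points along the fingers, z is the direction in which the jaws open and shut, and the axes are right-handed (so a half turn about x gives the same grasp; the last joint's range is limited). The gripper opens to 87 mm and grips with 3 to 60 N. Pads are 19 mm wide; open, the fingers measure 117 mm over their backs; the gripper's body (75 mm by 190 mm) begins 51 mm behind the grasp point.
Start: joints at [-1.205, 0.469, -0.049, 1.532, 0.024, 1.141, -0.082], TCP at [0.26, 0.623, 0.223] pointing down, gripper open.
Joint ranges: [-2.59, 2.59], [-0.33, 1.99], [-1.39, 1.29], [0.1, 2.45], [-1.04, 4.18], [0.21, 1.99], [-2.66, 2.66]. Speed limits (rad/s): [2.57, 2.57, 3.14, 3.14, 3.14, 3.14, 3.14].

INTERFACE

Orientations are given as a unit quaternion [w, x, y, z].
In Python, from cell import sensors, viewer, order, robot gives the robot as it stands.
- The arm moves only by the shell command python3 -m pendant 'ROWS' [FORCE]. ROWS is JSON, a list of rows, each a list of 3 entries, a list of its own where there are three numbers: the shift along the tool's x, y, z in cm, then the turn, a rotation vector about the tool's x, y, z in degrees, then the finger opening in cm, from 0 to 8.7. A call has 1 to 5 rows; each row is the pose to reach, as a shift and turn from the pose commanded when the call began, along the tool's axes at that moment; what a row does not reach only later rows make up. A row lasts 1/10 s, in which the tool goes at most 50 mm and 8.59 degrees, less where a joint would pass 70% of its speed; a pose out of reach is approached as far as the arm can. A call with a gripper value outside its range is refused whole. The fingers move at their own pace and stop on an object; FORCE is the grip in N (left out, the last holds). Time passes only in rows, so rows that repeat a pose let the fingers close. It gives the time, the measured TCP pose, the force and the opening at its end, in the units of the state.
- sensors.read_state(): the state, without advancing time (a new reading comes with each control period).
- viewer.camera(name): name is "scene" or "top"; returns a dict with "img" (480x640x3 uint8, red, green, blue), "range_z" (480x640 float32, m along the optical axis (not along the pixel's ray), 0 where there is no reading), "fx", "fy", "cx", "cy" (pixels), "extrinsics" (4x4, takes a point from world to camera coordinates). Camera axes: x right, y down, z forward; pixel columns grow to the right and rows downward; lengths in m; the calibration is good to about 2 mm. A picture is of the moment at which its call begins.
- order.sign_off(): hands the job in, once; it reports no verdict.
The state is a dict: "time_s": time; "joint_pos": joint angles; "joint_vel": joint speeds; "tau": joint torques, N m; "eef_pos": TCP position; "ee_rot": TCP orientation; "ft_force": force on the tool from outside, world axes, zero at the start; "moment": the same for the moment, N m; "grip_width": opening from 0.0 (shut) to 1.0 (fully open).
Only numpy, scipy, OpenCV 4.12 (cv2) and the standard library are available. Lean on these libraries where they do the work, as an engineer would, in place of code of your own. Each camera call takes 0.05 s, during which the arm holds its last target. There are 200 camera calls.

## Working session

There is one attempt and no reset: what is moved stays moved. The work goes in short steps, Python scripts to look and compute and a shell command to move; the robot and the scene stay as the last step left them, time stands still between calls to the robot, and variables do not carry over. Pictures are saved under pics/ and viewed, about 8 in all and at most 12, crops included, and the job is handed in when it is done.

```bash
mkdir -p pics; ls; python3 - <<'E'
from cell import sensors, viewer, order, robot
import cv2,numpy as np
print(sensors.read_state(), robot.grasp_offset)
for n in ("scene","top"):
    c=viewer.camera(n); cv2.imwrite(f"pics/{n}0.png",c["img"][:,:,::-1]); np.savez(f"{n}0.npz",**c)
    print(n,c["fx"],c["fy"],c["cx"],c["cy"],np.round(c["extrinsics"],3).tolist())
E
```

```text
pics
{'time_s': 0.0, 'joint_pos': array([-1.20492529,  0.46945001, -0.04859255,  1.53368281,  0.02411029,
        1.14099328, -0.08225237]), 'joint_vel': array([ 4.32499811e-04,  4.43290587e-04, -7.65209908e-04, -1.27365677e-06,
       -5.65024402e-04,  1.25002058e-03, -8.06421996e-04]), 'tau': array([-1.09967971e-04, -5.07985175e+01, -8.08145106e-02, -2.36151320e+01,
       -6.14123116e-02,  3.80934519e-02,  1.80894976e-04]), 'eef_pos': array([0.25936856, 0.6225354 , 0.22149836]), 'ee_rot': array([ 0.58777187, -0.39266743,  0.58888466,  0.39185632]), 'ft_force': array([ 0.12408159, -0.04285595, -0.01939343]), 'moment': array([ 0.00365758, -0.01129558,  0.00172722]), 'grip_width': 1.0007974741918901} 0.0187
scene 540.1798814618023 540.1798814618023 320.06986353596915 243.92977906014693 [[0.479, -0.878, 0.011, -0.225], [-0.505, -0.286, -0.814, 0.337], [0.718, 0.385, -0.58, 0.882], [0.0, 0.0, 0.0, 1.0]]
top 563.7164308792247 563.7164308792247 324.45058054587065 246.80799989621056 [[0.02, -1.0, 0.015, -0.001], [-0.982, -0.023, -0.187, 0.508], [0.187, -0.011, -0.982, 1.241], [0.0, 0.0, 0.0, 1.0]]
```

View pics/top0.png

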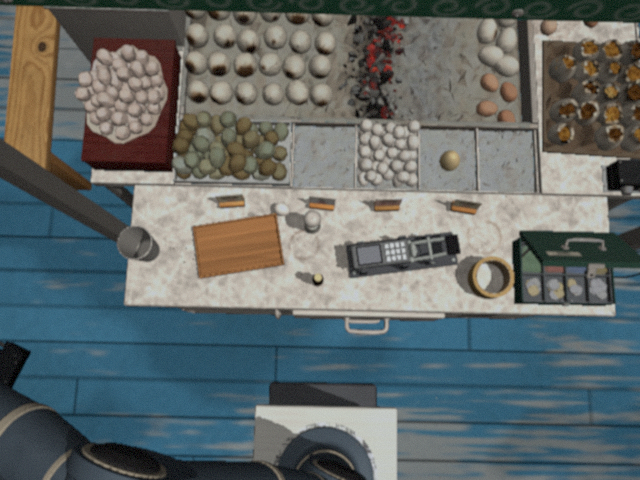

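View pics/scene0.png

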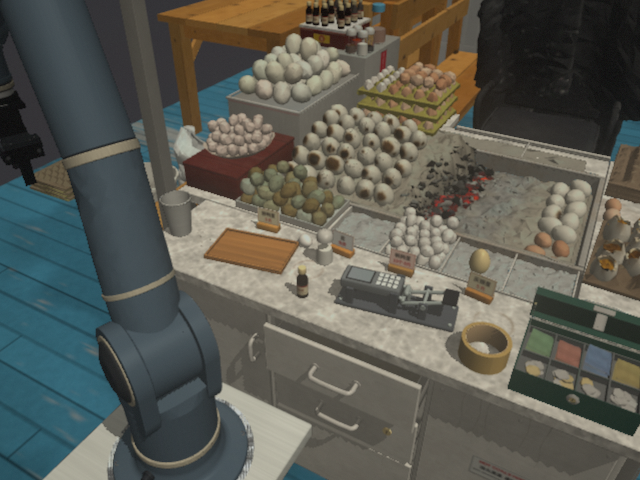

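Top view: the terminal is docked at about (383,253), the black pad at (453,245), and the tray at (238,246). The bystanders are the cup (137,243), shaker (312,221), vial (318,280) and tape (492,277).

```bash
cat > h.py <<'E'
import numpy as np, cv2
from scipy.spatial.transform import Rotation as R
def cloud(c):
    z=c["range_z"].astype(float); v,u=np.mgrid[0:480,0:640]
    p=np.stack([(u-c["cx"])/c["fx"]*z,(v-c["cy"])/c["fy"]*z,z],-1)
    T=np.linalg.inv(c["extrinsics"]); return p@T[:3,:3].T+T[:3,3]
def ray(c,u,v,h):
    T=np.linalg.inv(c["extrinsics"]); d=T[:3,:3]@np.array([(u-c["cx"])/c["fx"],(v-c["cy"])/c["fy"],1]); o=T[:3,3]
    return o+d*(h-o[2])/d[2]
def rect(P):
    (c,s,a)=cv2.minAreaRect((P[:,:2]*1000).astype(np.float32)); b=cv2.boxPoints((c,s,a))
    e=max([b[1]-b[0],b[2]-b[1]],key=np.linalg.norm); return np.round(c,1),np.round(s,1),round(np.degrees(np.arctan2(e[1],e[0])),1)
E
python3 - <<'E'
from h import *
c=dict(np.load("top0.npz")); W=cloud(c); img=c["img"]
def comp(mask,box,name):
    m=np.zeros((480,640),np.uint8); u0,v0,u1,v1=box; m[v0:v1,u0:u1]=mask[v0:v1,u0:u1]
    n,l,s,ce=cv2.connectedComponentsWithStats(m); i=1+np.argmax(s[1:,4]); P=W[l==i]
    print(name,s[i],rect(P),"z med/max",np.round(np.median(P[:,2])*1000),np.round(P[:,2].max()*1000)); return P
Z=W[:,:,2]
print("counter z",np.median(Z[260:300,200:280]), "empty", (Z[180:300,120:600]==0).sum())
hsv=cv2.cvtColor(img,cv2.COLOR_RGB2HSV)
comp((Z>.003)&(Z<.03),(185,205,290,285),"tray")
comp((Z>.004)&(Z<.2),(340,225,468,282),"dock all")
comp((Z>.056)&(Z<.075),(340,225,412,282),"terminal top")
comp((Z>.05)&(Z<.08),(440,225,468,265),"pad")
comp((Z>.02),(110,220,165,268),"cup")
comp((Z>.02),(303,205,325,235),"shaker")
comp((Z>.02),(308,268,330,290),"vial")
comp((Z>.02),(465,250,520,305),"tape")
comp((Z>.01),(270,200,292,218),"bowl?")
comp((Z>.01),(370,195,405,215),"label")
crop=cv2.resize(img[190:310,290:530],None,fx=3.3,fy=3.3,interpolation=cv2.INTER_CUBIC); cv2.imwrite("pics/crop.png",crop[:,:,::-1])
for r in range(235,272,4): print(r,(Z[r,340:466:5]*1000).astype(int))
E
```

```text
counter z -0.0001173478337348488 empty 0
tray [ 193  205   97   73 3212] (array([524.2, 199.4]), array([142.6, 236.2]), np.float32(-79.3)) z med/max 6.0 30.0
dock all [ 346  232  115   46 3629] (array([ 505.8, -171.7]), array([ 89.1, 256.8]), np.float32(-81.1)) z med/max 52.0 73.0
terminal top [ 351  235   60   34 1388] (array([ 493. , -115.7]), array([ 70.8, 129.9]), np.float32(-80.5)) z med/max 64.0 73.0
pad [440 234  21  22 300] (array([ 517.3, -273.3]), array([45.3, 44.6]), np.float32(8.1)) z med/max 62.0 69.0
cup [ 110  220   48   41 1087] (array([390.5, 269.6]), array([544.3,  75.6]), np.float32(55.2)) z med/max 67.0 1313.0
shaker [304 210  17  22 309] (array([426.5,  41.5]), array([ 37.4, 320.5]), np.float32(-0.6)) z med/max 82.0 1313.0
vial [313 273  11  12 105] (array([433.2,  23.2]), array([19.9, 23.8]), np.float32(-78.4)) z med/max 68.0 82.0
tape [470 250  50  53 967] (array([ 388.1, -206.8]), array([118.5, 512.3]), np.float32(-74.0)) z med/max 43.0 1313.0
bowl? [273 202  17  14 174] (array([445.4,  63.2]), array([365. ,  35.5]), np.float32(17.7)) z med/max 24.0 1313.0
lab
[... 262 characters left out ...]
 49 59 62 67
 -7 -1]
243 [ 0 -6  1  2 48  6 57 62 67 61 65 70 64 63 41 35 44  6 47  7  2 13 62 62
  0 -4]
247 [-1 -2  9 63 66 64 66 65 59 65 65 64 66 62 54 51 11  5 45  7  5  8 65 61
 -2  1]
251 [-5  1  6 68 65 64 65 68 65 60 60 66 61 67 47 54  6  5 45  3  9  6 62 66
 58 -3]
255 [ 0 -1  6 63 69 63 66 64 63 61 62 68 68 66 47 50 16  6 45 52 48  9 10  8
 -4  0]
259 [ 0 -1  6 72 66 63 63 67 67 64 61 65 60 62 48 37 46  7 45 48  7 12  4  5
 -2 -1]
263 [-2 -2  9 64 70 64 64 66 65 64 58 59 54 62 60  8  5  8 43  4  7  8  9  9
  1  2]
267 [-2  1 14 59 57 60 46  7  7  6 11  6 21 37  9  8  5 12  6  1  0 -5  4 -1
 -4  1]
271 [-1 -2  9 10  7 55  7 11  9  8 12  1  2  0 -1 -4  0 -1 -2 -5 -2 -2  0 -1
  1 -3]
```

View pics/crop.png

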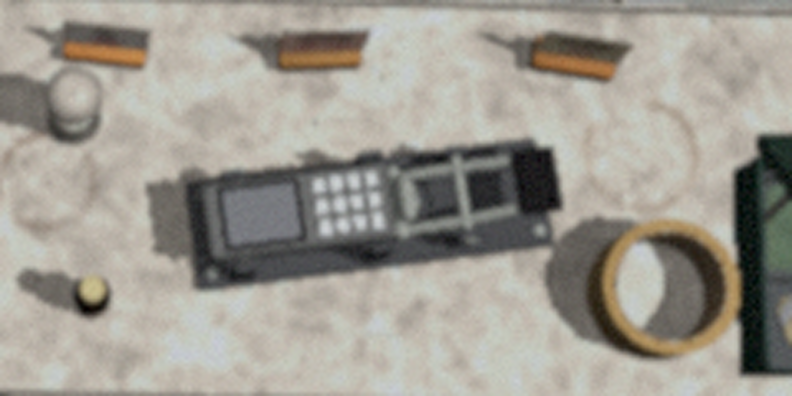

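The crop shows the near plate edge running from (349.7,277.0) to (456.7,263.6) in full-picture pixels. The pad's black rectangle is at crop (513..561, 150..213), and nothing stands close to the terminal's sides. I'll refine with colour masks and rays.

```bash
python3 - <<'E'
from h import *
c=dict(np.load("top0.npz")); W=cloud(c); img=c["img"]; hsv=cv2.cvtColor(img,cv2.COLOR_RGB2HSV)
def big(mask,box):
    m=np.zeros((480,640),np.uint8); u0,v0,u1,v1=box; m[v0:v1,u0:u1]=mask[v0:v1,u0:u1]
    n,l,s,_=cv2.connectedComponentsWithStats(m); return l==1+np.argmax(s[1:,4])
def mr(m,h):
    v,u=np.nonzero(m); return rect(np.array([ray(c,a,b,h) for a,b in zip(u,v)]))
print("plate corners",ray(c,349.7,277,.008),ray(c,456.7,263.6,.008), ray(c,347.5,245,.008))
for t in (25,35,45): print("pad",t,mr(big(hsv[:,:,2]<t,(443,230,468,260)),.062))
P=big((hsv[:,:,0]>5)&(hsv[:,:,0]<20)&(hsv[:,:,1]>110),(185,205,295,285)); print("tray",P.sum(),mr(P,.009))
# keys: bright in the terminal
k=(hsv[:,:,2]>150); k[:,:385]=0;k[:,408:]=0;k[:240]=0;k[265:]=0; v,u=np.nonzero(k); print("keys",u.mean(),v.mean(),mr(k,.064))
m=big((W[:,:,2]>.055)&(W[:,:,2]<.08),(346,236,408,275)); m=cv2.erode(m.astype(np.uint8),np.ones((2,2)));print("term",mr(m>0,.064))
print("corners term", [np.round(ray(c,290+x/3.3,190+y/3.3,.064),4)[:2].tolist() for x,y in ((207,183),(213,254),(385,163),(392,235))])
for n,u,v,h in (("vial",318,278,.078),("shaker",312.5,219,.087)): print(n,ray(c,u,v,h))
s=dict(np.load("scene0.npz"))
def proj(p):
    q=s["extrinsics"]@np.append(p,1); return s["cx"]+s["fx"]*q[0]/q[2],s["cy"]+s["fy"]*q[1]/q[2]
cv2.imwrite("pics/scrop.png",cv2.resize(s["img"][215:345,190:480],None,fx=2.7,fy=2.7,interpolation=cv2.INTER_CUBIC)[:,:,::-1])
E
```

```text
plate corners [ 0.44472801 -0.05084786  0.008     ] [ 0.48217406 -0.302377    0.008     ] [ 0.52073112 -0.04473456  0.008     ]
pad 25 (array([ 531.7, -268.1]), array([2. , 6.3]), np.float32(-26.8))
pad 35 (array([ 517.3, -278.6]), array([40.7, 24.6]), np.float32(6.9))
pad 45 (array([ 517.2, -278.3]), array([44.5, 26.3]), np.float32(9.1))
tray 4287 (array([514.3, 213.8]), array([123. , 197.7]), np.float32(-79.1))
keys 394.9822222222222 251.32888888888888 (array([ 498.2, -150.2]), array([40.9, 44.1]), np.float32(-81.5))
term (array([ 494.6, -115.1]), array([ 65. , 126.3]), np.float32(-85.2))
corners term [[0.509, -0.0536], [0.46, -0.0582], [0.5259, -0.1758], [0.4759, -0.1803]]
vial [0.43134853 0.02319186 0.078     ]
shaker [0.56268493 0.03849087 0.087     ]
```

View pics/scrop.png

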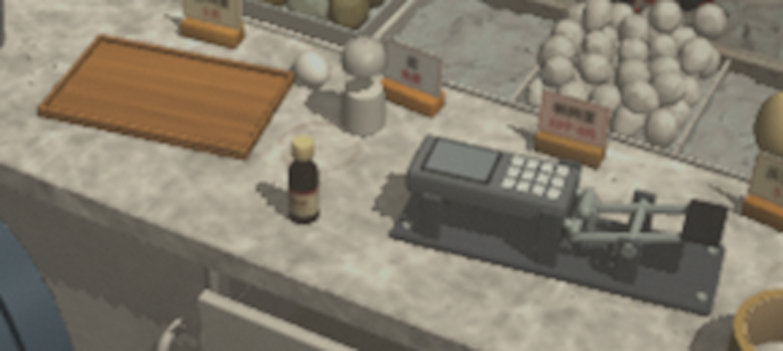

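The scene crop shows the terminal latched flat in the dock with the lip under the catch, the lever pad free, and the vial and shaker clear of the terminal's sides. Dock estimate: yaw 98.5°, origin (0.5016,-0.1613), pad (0.519,-0.279). The tray is at (0.514,0.214) with yaw 100.9°, and its measured size, 198x123, agrees with the 200x126 given. Next is a script that converts world targets into tool-frame shifts.

```bash
cat > to.py <<'E'
# usage: to.py x y z jaw_yaw_deg tilt_deg(about jaw axis)  -> shift cm / turn deg from the present pose
import sys; from h import *; from cell import sensors
s=sensors.read_state(); q=s["ee_rot"]; A=R.from_quat([q[1],q[2],q[3],q[0]])
x,y,z,yaw,tilt=map(float,sys.argv[1:6]); j=np.array([np.cos(np.radians(yaw)),np.sin(np.radians(yaw)),0]); X=np.array([0,0,-1.])
B=R.from_matrix(np.stack([X,np.cross(j,X),j],1))*R.from_euler("z",tilt,degrees=True)
if (B.as_matrix()[:,2]@A.as_matrix()[:,2])<0: B=B*R.from_euler("x",180,degrees=True)
M=A.as_matrix(); print("axes x,y,z world",np.round(M.T,2).tolist()); print("jaw yaw now",np.degrees(np.arctan2(M[1,2],M[0,2])))
print("t",s["time_s"],"pos",np.round(s["eef_pos"],4),"F",np.round(s["ft_force"],1),"grip",round(s["grip_width"]*8.7,2),"q",np.round(s["joint_pos"],2))
print("shift cm",np.round(M.T@(np.array([x,y,z])-s["eef_pos"])*100,2),"turn deg",np.round((A.inv()*B).as_rotvec(degrees=True),2))
E
python3 to.py .519 -.279 .12 8.5 0; python3 to.py .42 .30 .2 8.5 0
```

```text
axes x,y,z world [[-0.0, -0.0, -1.0], [-0.92, 0.38, -0.0], [0.38, 0.92, -0.0]]
jaw yaw now 67.3851781887083
t 0.1 pos [0.2594 0.6226 0.2216] F [-0.1 -0.2 -0.4] grip 8.67 q [-1.2   0.47 -0.05  1.53  0.02  1.14 -0.08]
shift cm [ 10.29 -58.63 -73.22] turn deg [58.89 -0.09  0.06]
axes x,y,z world [[-0.0, -0.0, -1.0], [-0.92, 0.38, -0.0], [0.38, 0.92, -0.0]]
jaw yaw now 67.3851781887083
t 0.1 pos [0.2594 0.6226 0.2216] F [-0.1 -0.2 -0.4] grip 8.67 q [-1.2   0.47 -0.05  1.53  0.02  1.14 -0.08]
shift cm [  2.2  -27.23 -23.6 ] turn deg [58.89 -0.09  0.06]
```

```bash
python3 -m pendant '[[[1,-15,-15],[30,0,0],0],[[1,-15,-15],[30,0,0],0],[[2,-27,-24],[40,0,0],0],[[2,-27,-24],[40,0,0],0],[[2,-27,-24],[40,0,0],0]]' 20 && python3 -m pendant '[[[0,-10,-10],[20,0,0],0],[[0,-10,-10],[20,0,0],0],[[0,-10,-10],[20,0,0],0],[[0,-10,-10],[20,0,0],0],[[0,-10,-10],[20,0,0],0]]'; python3 to.py .519 -.279 .12 8.5 0
```

```text
time_s: 0.6
eef_pos: [0.3661, 0.3952, 0.2087]
ee_rot: [0.687, -0.166, 0.688, 0.166]
ft_force: [-0.2, -0.9, -0.6]
grip_width: 0.631
time_s: 1.1
eef_pos: [0.3228, 0.2624, 0.2094]
ee_rot: [0.706, -0.045, 0.705, 0.046]
ft_force: [0.9, 1.0, 0.3]
grip_width: 0.174
axes x,y,z world [[0.0, 0.0, -1.0], [-0.13, 0.99, 0.0], [0.99, 0.13, 0.0]]
jaw yaw now 7.35311495152288
t 1.1 pos [0.3228 0.2624 0.2094] F [0.9 1.  0.3] grip 1.52 q [-1.    0.05  0.23  2.14 -0.01  0.96 -0.64]
shift cm [  8.87 -56.22  12.52] turn deg [-1.15  0.04 -0.07]
```

```bash
python3 -m pendant '[[[0,-3,10],[-1,0,0],0],[[0,-6,14],[-1,0,0],0],[[0,-15,14],[-1,0,0],0],[[0,-20,14],[-1,0,0],0],[[0,-25,14],[-1,0,0],0]]' && python3 -m pendant '[[[2,-5,-1],[0,0,0],0],[[4,-10,-1],[0,0,0],0],[[6,-15,-1],[0,0,0],0],[[7,-20,-2],[0,0,0],0],[[7,-25,-2],[0,0,0],0]]'; python3 to.py .519 -.279 .085 8.5 0
```

```text
time_s: 1.6
eef_pos: [0.4779, 0.0999, 0.2089]
ee_rot: [0.706, -0.053, 0.705, 0.052]
ft_force: [1.0, 0.8, -0.6]
grip_width: 0.004
time_s: 2.1
eef_pos: [0.4908, -0.1373, 0.1379]
ee_rot: [0.704, -0.053, 0.706, 0.053]
ft_force: [1.1, -0.1, -0.7]
grip_width: 0.004
axes x,y,z world [[-0.0, -0.0, -1.0], [-0.15, 0.99, 0.0], [0.99, 0.15, -0.0]]
jaw yaw now 8.56762316235958
t 2.1 pos [ 0.4908 -0.1373  0.1379] F [ 1.1 -0.1 -0.7] grip 0.04 q [-0.24  0.32  0.53  2.03 -0.22  0.84  0.56]
shift cm [  5.28 -14.44   0.69] turn deg [ 0.07 -0.17 -0.02]
```

```bash
python3 -m pendant '[[[0,-5,0.7],[0,0,0],0],[[0,-10,0.7],[0,0,0],0],[[2,-14.4,0.7],[0,0,0],0],[[5.3,-14.4,0.7],[0,0,0],0],[[5.3,-14.4,0.7],[0,0,0],0]]'; python3 -m pendant '[[[0,0,0],[0,0,0],0],[[0,0,0],[0,0,0],0]]'; python3 to.py .519 -.279 .035 8.5 0; python3 - <<'E'
from h import *; from cell import viewer
for n,(u0,v0,u1,v1) in (("scene",(330,215,510,350)),("top",(330,200,510,335))):
    c=viewer.camera(n); cv2.imwrite(f"pics/{n}1.png",cv2.resize(c["img"][v0:v1,u0:u1],None,fx=2.2,fy=2.2,interpolation=cv2.INTER_CUBIC)[:,:,::-1])
a=cv2.imread("pics/scene1.png");b=cv2.imread("pics/top1.png");cv2.imwrite("pics/p1.png",np.hstack([a,b]))
E
```

```text
time_s: 2.6
eef_pos: [0.517, -0.2775, 0.0822]
ee_rot: [0.702, -0.05, 0.708, 0.053]
ft_force: [-1.5, 2.0, -0.6]
grip_width: 0.005
time_s: 2.8
eef_pos: [0.5202, -0.2771, 0.0877]
ee_rot: [0.706, -0.053, 0.705, 0.053]
ft_force: [0.8, -0.8, 0.4]
grip_width: 0.009
axes x,y,z world [[0.0, -0.0, -1.0], [-0.15, 0.99, -0.0], [0.99, 0.15, 0.0]]
jaw yaw now 8.548532994528651
t 2.8 pos [ 0.5202 -0.2771  0.0877] F [ 0.8 -0.8  0.4] grip 0.08 q [ 0.05  0.52  0.5   1.89 -0.33  0.81  0.87]
shift cm [ 5.27 -0.17 -0.15] turn deg [0.05 0.1  0.02]
```

View pics/p1.png

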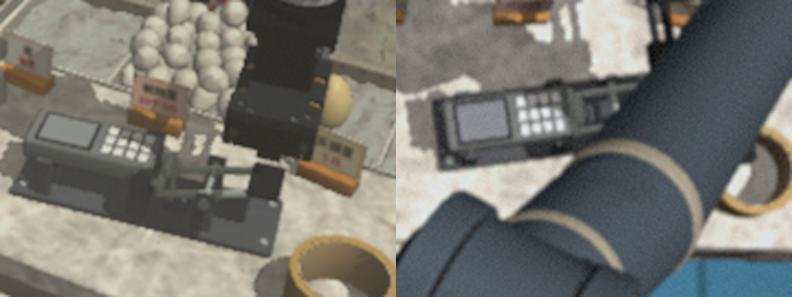

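The pad is at about (268,180) in the left half, with the closed fingers just above it. The terminal is still latched. Before pressing, I'll check how tall the obstacles under the wide gripper body are.

```bash
python3 - <<'E'
from h import *
for n in ("top0","scene0"):
    c=dict(np.load(n+".npz")); W=cloud(c).reshape(-1,3)
    for nm,yaw,cx,cy in (("pad",8.5,.519,-.279),("term",8.5,.4945,-.1138),("tray",10.9,.514,.214)):
        d=W[:,:2]-[cx,cy]; a=np.radians(yaw); e=d@[np.cos(a),np.sin(a)]; f=d@[-np.sin(a),np.cos(a)]
        m=(np.abs(e)<.115)&(np.abs(f)<.055)&(W[:,2]<.4)
        print(n,nm,"max z in body footprint by e bin:",[(round(b,3),int(1000*np.percentile(W[m&(e>=b)&(e<b+.023),2],99))) for b in np.arange(-.115,.11,.023) if (m&(e>=b)&(e<b+.023)).sum()>3])
E
```

```text
top0 pad max z in body footprint by e bin: [(np.float64(-0.115), 49), (np.float64(-0.092), 50), (np.float64(-0.069), 48), (np.float64(-0.046), 51), (np.float64(-0.023), 66), (np.float64(0.0), 66), (np.float64(0.023), 51), (np.float64(0.046), 4), (np.float64(0.069), 19), (np.float64(0.092), 58)]
top0 term max z in body footprint by e bin: [(np.float64(-0.115), 5), (np.float64(-0.092), 4), (np.float64(-0.069), 4), (np.float64(-0.046), 66), (np.float64(-0.023), 71), (np.float64(0.0), 70), (np.float64(0.023), 65), (np.float64(0.046), 4), (np.float64(0.069), 4), (np.float64(0.092), 19)]
top0 tray max z in body footprint by e bin: [(np.float64(-0.115), 4), (np.float64(-0.092), 5), (np.float64(-0.069), 15), (np.float64(-0.046), 9), (np.float64(-0.023), 9), (np.float64(0.0), 10), (np.float64(0.023), 9), (np.float64(0.046), 14), (np.float64(0.069), 5), (np.float64(0.092), 59)]
scene0 pad max z in body footprint by e bin: [(np.float64(-0.115), 48), (np.float64(-0.092), 48), (np.float64(-0.069), 49), (np.float64(-0.046), 63), (np.float64(-0.023), 65), (np.float64(0.0), 64), (np.float64(0.023), 51), (np.float64(0.046), 2), (np.float64(0.069), 48), (np.float64(0.092), 59)]
scene0 term max z in body footprint by e bin: [(np.float64(-0.115), 1), (np.float64(-0.092), 2), (np.float64(-0.069), 3), (np.float64(-0.046), 66), (np.float64(-0.023), 68), (np.float64(0.0), 67), (np.float64(0.023), 64), (np.float64(0.092), 32)]
scene0 tray max z in body footprint by e bin: [(np.float64(-0.115), 1), (np.float64(-0.092), 2), (np.float64(-0.069), 12), (np.float64(-0.046), 7), (np.float64(-0.023), 8), (np.float64(0.0), 7), (np.float64(0.023), 8), (np.float64(0.046), 13), (np.float64(0.069), 16), (np.float64(0.092), 58)]
```

```bash
python3 -m pendant '[[[1,-0.1,-0.1],[0,0,0],0],[[2,-0.1,-0.1],[0,0,0],0],[[2.6,-0.1,-0.1],[0,0,0],0],[[3.2,-0.1,-0.1],[0,0,0],0],[[3.7,-0.1,-0.1],[0,0,0],0]]' && python3 -m pendant '[[[0.4,0,0],[0,0,0],0],[[0.8,0,0],[0,0,0],0],[[1.2,0,0],[0,0,0],0],[[1.5,0,0],[0,0,0],0],[[1.5,0,0],[0,0,0],0]]';python3 -m pendant '[[[0.1,0,0],[0,0,0],0],[[0.2,0,0],[0,0,0],0]]'
```

```text
time_s: 3.4
eef_pos: [0.518, -0.2822, 0.0507]
ee_rot: [0.706, -0.053, 0.705, 0.05]
ft_force: [-1.7, -5.0, 6.1]
grip_width: 0.002
time_s: 3.9
eef_pos: [0.5183, -0.2832, 0.0386]
ee_rot: [0.706, -0.052, 0.704, 0.05]
ft_force: [-5.5, -1.3, 26.4]
grip_width: 0.002
time_s: 4.1
eef_pos: [0.5185, -0.2833, 0.0379]
ee_rot: [0.707, -0.052, 0.704, 0.05]
ft_force: [-9.5, -0.1, 38.6]
grip_width: 0.005
```

```bash
python3 - <<'E'
from h import *; from cell import viewer
c=viewer.camera("scene"); np.savez("s2.npz",**c); cv2.imwrite("pics/p2.png",cv2.resize(c["img"][230:340,320:480],None,fx=4.5,fy=4.5,interpolation=cv2.INTER_CUBIC)[:,:,::-1])
E
```

```text
(no output)
```

View pics/p2.png

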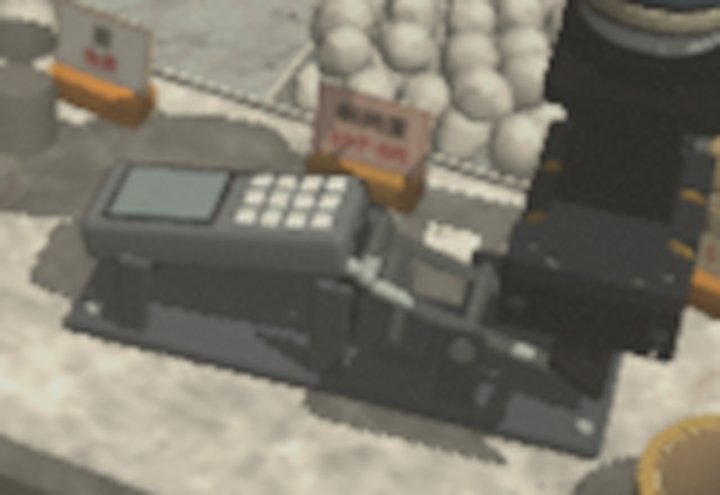

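The lever is down at its stop, with the force rising steeply. The terminal's keypad end has tilted up, with the lip at about (375,265). I'll release slowly, then retreat up.

```bash
python3 -m pendant '[[[-0.6,0,0],[0,0,0],0],[[-1.2,0,0],[0,0,0],0],[[-1.8,0,0],[0,0,0],0],[[-2.4,0,0],[0,0,0],0],[[-3,0,0],[0,0,0],0]]' && python3 -m pendant '[[[-2,0,0],[0,0,0],0],[[-5,0,0],[0,0,0],0],[[-9,0,0],[0,0,0],0],[[-9,0,0],[0,0,0],0]]'; python3 - <<'E'
from h import *; from cell import viewer
c=viewer.camera("scene"); np.savez("s3.npz",**c); cv2.imwrite("pics/p3.png",cv2.resize(c["img"][230:340,320:480],None,fx=4.5,fy=4.5,interpolation=cv2.INTER_CUBIC)[:,:,::-1])
W=cloud(c); hsv=cv2.cvtColor(c["img"],cv2.COLOR_RGB2HSV)
# terminal top: plane in dock coords
d=W[:,:,:2]-[.5016,-.1613]; a=np.radians(98.5); X=d@[np.cos(a),np.sin(a)]; Y=d@[-np.sin(a),np.cos(a)]
m=(abs(Y)<.02)&(X>-.015)&(X<.11)&(W[:,:,2]>.055)&(W[:,:,2]<.11)
k=np.polyfit(X[m],W[:,:,2][m],1); print("slope deg",np.degrees(np.arctan(k[0])),"top z at x=48mm",np.polyval(k,.048),m.sum())
m=(abs(Y)<.015)&(X>-.128)&(X<-.11)&(W[:,:,2]>.01); print("pad z",np.median(W[:,:,2][m]),m.sum())
E
python3 to.py .4945 -.1138 .1 8.5 0
```

```text
time_s: 4.65
eef_pos: [0.5175, -0.2782, 0.0626]
ee_rot: [0.705, -0.051, 0.706, 0.053]
ft_force: [0.4, 0.9, 0.2]
grip_width: 0.006
time_s: 5.05
eef_pos: [0.5201, -0.2792, 0.1568]
ee_rot: [0.707, -0.053, 0.703, 0.052]
ft_force: [0.1, 0.3, -0.6]
grip_width: 0.005
slope deg -7.591976721523486 top z at x=48mm 0.07158694867278466 636
pad z 0.06395364141315463 163
axes x,y,z world [[0.0, 0.0, -1.0], [-0.15, 0.99, 0.0], [0.99, 0.15, 0.0]]
jaw yaw now 8.474063968697951
t 5.1 pos [ 0.5188 -0.2783  0.1543] F [ 0.  -0.2 -1.2] grip 0.05 q [ 0.01  0.43  0.55  1.84 -0.28  0.94  0.83]
shift cm [ 5.44 16.62  0.  ] turn deg [-0.03  0.17 -0.03]
```

View pics/p3.png

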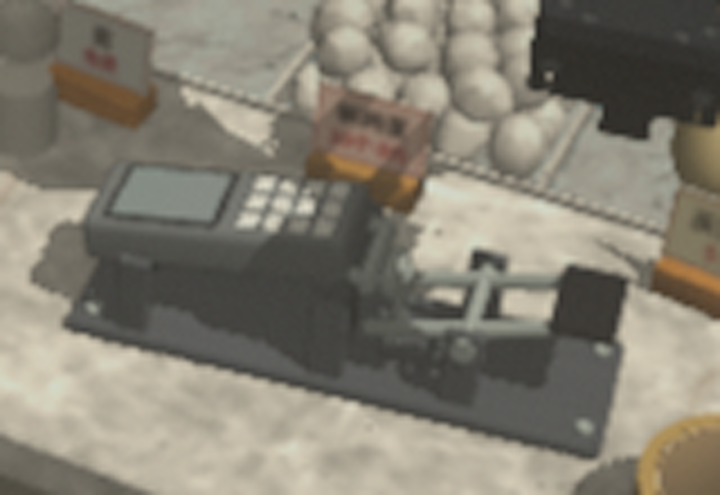

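The terminal is propped (slope about -8°, expected about -9°), and the pad is back at 64 mm at about (590,300). Now the grasp, with the tool tilted about -8.5° to match.

```bash
python3 to.py .493 -.1035 .104 8.5 -8.5 | tail -1; python3 -m pendant '[[[0,5,0],[0,0,0],8.7],[[0,10,0],[0,0,-4],8.7],[[0.6,15,0],[0,0,-8.5],8.7],[[2,17.5,0],[0,0,-8.5],8.7],[[4.7,17.6,0],[0,0,-8.5],8.7]]'; python3 -m pendant '[[[0,0,0],[0,0,0],8.7],[[0,0,0],[0,0,0],8.7],[[0,0,0],[0,0,0],8.7]]'; python3 to.py .4943 -.1128 .0445 8.5 -8.5; python3 - <<'E'
from h import *; from cell import viewer
I=[]
for n,(u0,v0,u1,v1) in (("scene",(330,210,490,340)),("top",(310,190,470,320))):
    c=viewer.camera(n); I.append(cv2.resize(c["img"][v0:v1,u0:u1],None,fx=2.5,fy=2.5,interpolation=cv2.INTER_CUBIC)[:,:,::-1])
cv2.imwrite("pics/p4.png",np.hstack(I))
E
```

```text
shift cm [5.040e+00 1.766e+01 1.000e-02] turn deg [-0.04  0.17 -8.53]
time_s: 5.6
eef_pos: [0.4915, -0.0975, 0.1043]
ee_rot: [0.707, -0.107, 0.699, 0.005]
ft_force: [1.0, -0.1, 0.8]
grip_width: 0.368
time_s: 5.9
eef_pos: [0.4921, -0.1063, 0.1062]
ee_rot: [0.707, -0.103, 0.699, -0.002]
ft_force: [-0.1, -0.1, -0.3]
grip_width: 0.652
axes x,y,z world [[0.02, -0.15, -0.99], [-0.14, 0.98, -0.15], [0.99, 0.14, 0.0]]
jaw yaw now 8.26163210735737
t 5.9 pos [ 0.4921 -0.1063  0.1062] F [-0.1 -0.1 -0.3] grip 5.67 q [-0.43  0.36  0.58  2.11 -0.08  0.69  0.32]
shift cm [6.2  0.25 0.12] turn deg [-0.24 -0.02  0.01]
```

View pics/p4.png

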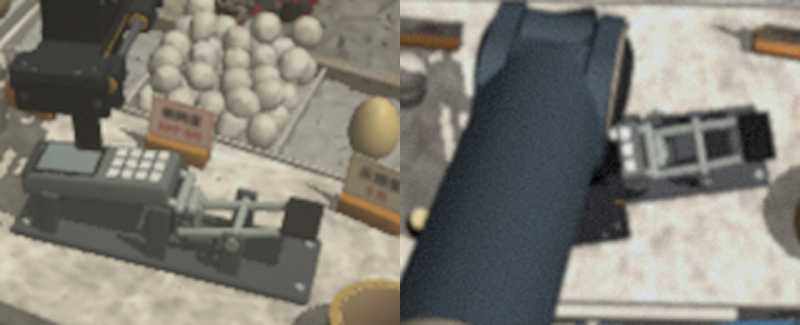

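Left half: the gripper is above the terminal at about (88,130), still opening. I'll wait until it's fully open before descending.

```bash
python3 -m pendant '[[[0,0.2,0.1],[0,0,0],8.7],[[0,0.2,0.1],[0,0,0],8.7],[[0,0.2,0.1],[0,0,0],8.7],[[0,0.2,0.1],[0,0,0],8.7],[[1,0.2,0.1],[0,0,0],8.7]]' && python3 -m pendant '[[[1,0,0],[0,0,0],8.7],[[2,0,0],[0,0,0],8.7],[[3,0,0],[0,0,0],8.7],[[4,0,0],[0,0,0],8.7],[[5,0,0],[0,0,0],8.7]]'; python3 -m pendant '[[[0,0,0],[0,0,0],8.7]]'; python3 to.py .4943 -.1128 .0445 8.5 -8.5
```

```text
time_s: 6.5
eef_pos: [0.494, -0.1046, 0.0962]
ee_rot: [0.708, -0.104, 0.698, -0.001]
ft_force: [-0.9, 0.1, -0.5]
grip_width: 0.998
time_s: 7.0
eef_pos: [0.4938, -0.1121, 0.045]
ee_rot: [0.707, -0.104, 0.7, -0.001]
ft_force: [-0.3, 0.8, 0.1]
grip_width: 1.0
time_s: 7.1
eef_pos: [0.4929, -0.1122, 0.0446]
ee_rot: [0.706, -0.104, 0.701, -0.001]
ft_force: [0.8, 0.2, -0.5]
grip_width: 0.999
axes x,y,z world [[0.02, -0.15, -0.99], [-0.14, 0.98, -0.15], [0.99, 0.15, -0.0]]
jaw yaw now 8.350003028608763
t 7.1 pos [ 0.4929 -0.1122  0.0446] F [ 0.8  0.2 -0.5] grip 8.69 q [-0.36  0.47  0.52  2.15 -0.15  0.55  0.38]
shift cm [ 0.02 -0.08  0.13] turn deg [-0.12 -0.19 -0.01]
```

Closing with 20 N.

```bash
python3 -m pendant '[[[0,0,0.1],[0,0,0],5],[[0,0,0.1],[0,0,0],5],[[0,0,0.1],[0,0,0],5],[[0,0,0.1],[0,0,0],5],[[0,0,0.1],[0,0,0],5]]' 20; python3 -m pendant '[[[0,0,0],[0,0,0],5],[[0,0,0],[0,0,0],5],[[0,0,0],[0,0,0],5]]' 25
```

```text
time_s: 7.6
eef_pos: [0.4939, -0.1119, 0.0462]
ee_rot: [0.706, -0.104, 0.7, -0.001]
ft_force: [-3.7, -0.8, 1.2]
grip_width: 0.635
time_s: 7.9
eef_pos: [0.4938, -0.1119, 0.0461]
ee_rot: [0.706, -0.103, 0.7, -0.001]
ft_force: [-4.9, -1.3, 5.9]
grip_width: 0.62
```

```bash
python3 -m pendant '[[[-1,-0.15,0],[0,0,0],5],[[-3,-0.45,0],[0,0,0],5],[[-5,-0.75,0],[0,0,0],5],[[-8,-1.2,0],[0,0,0],5],[[-11,-1.6,0],[0,0,0],5]]'; python3 -m pendant '[[[0,0,0],[0,0,0],5],[[0,0,0],[0,0,0],5]]'; python3 - <<'E'
from h import *; from cell import viewer
c=viewer.camera("scene"); np.savez("s5.npz",**c); cv2.imwrite("pics/p5.png",cv2.resize(c["img"][180:340,240:480],None,fx=3,fy=3,interpolation=cv2.INTER_CUBIC)[:,:,::-1])
E
python3 to.py .514 .209 .157 10.9 0
```

```text
time_s: 8.4
eef_pos: [0.4955, -0.1111, 0.1586]
ee_rot: [0.708, -0.104, 0.699, -0.001]
ft_force: [1.5, 0.6, -2.4]
grip_width: 0.617
time_s: 8.6
eef_pos: [0.4956, -0.1108, 0.1578]
ee_rot: [0.708, -0.104, 0.699, -0.0]
ft_force: [-0.2, -0.6, -2.4]
grip_width: 0.619
axes x,y,z world [[0.02, -0.15, -0.99], [-0.14, 0.98, -0.15], [0.99, 0.15, -0.0]]
jaw yaw now 8.41366845452625
t 8.65 pos [ 0.4947 -0.1108  0.1568] F [ 0.1  1.  -3.7] grip 5.39 q [-0.47  0.28  0.62  2.06 -0.03  0.81  0.29]
shift cm [-4.63 31.01  6.59] turn deg [-2.48 -0.19  8.46]
```

View pics/p5.png

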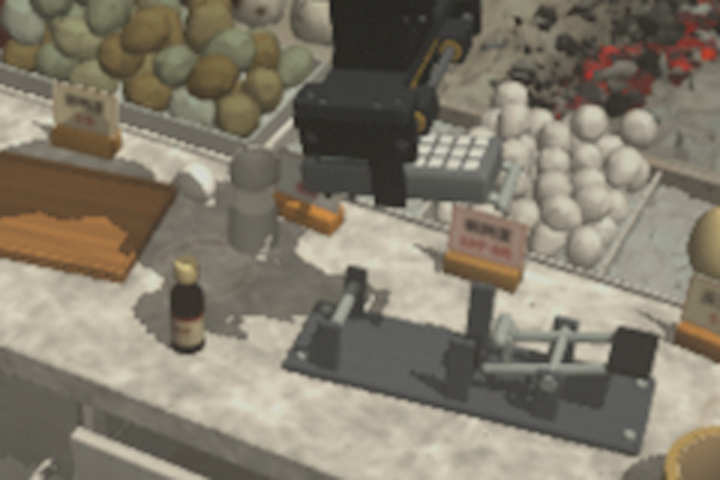

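The terminal is firmly held and clear above the dock. The dock and bystanders are undisturbed. Now carry it to the tray and level it.

```bash
python3 -m pendant '[[[-1,3,0.5],[0,0,1],5],[[-2,7,2],[0,0,2],5],[[-2.5,11,3],[0,0,4],5],[[-3,15,4],[-1,0,6],5],[[-3.5,19,5],[-2,0,8],5]]'; python3 -m pendant '[[[0,4,1],[0,0,0],5],[[0,8,1.5],[0,0,0],5],[[0,11,1.6],[0,0,0],5],[[0,13,1.6],[0,0,0],5],[[0,13,1.6],[0,0,0],5]]'; python3 -m pendant '[[[0,0,0],[0,0,0],5],[[0,0,0],[0,0,0],5],[[0,0,0],[0,0,0],5]]'; python3 to.py .513 .2197 .06 10.9 0
```

```text
time_s: 9.15
eef_pos: [0.5153, 0.0886, 0.1621]
ee_rot: [0.702, -0.067, 0.706, 0.061]
ft_force: [1.0, 0.1, -3.2]
grip_width: 0.622
time_s: 9.65
eef_pos: [0.5067, 0.2215, 0.1605]
ee_rot: [0.702, -0.069, 0.706, 0.063]
ft_force: [0.7, -0.4, -1.5]
grip_width: 0.622
time_s: 9.95
eef_pos: [0.5089, 0.216, 0.1624]
ee_rot: [0.703, -0.066, 0.705, 0.06]
ft_force: [-0.3, 0.7, -2.5]
grip_width: 0.621
axes x,y,z world [[-0.0, -0.01, -1.0], [-0.18, 0.98, -0.01], [0.98, 0.18, -0.0]]
jaw yaw now 10.223474137031879
t 9.95 pos [0.5089 0.216  0.1624] F [-0.3  0.7 -2.5] grip 5.4 q [-0.84  0.35  0.45  1.91 -0.18  0.92 -0.13]
shift cm [10.23  0.38  0.5 ] turn deg [-0.68 -0.18  0.53]
```

```bash
python3 -m pendant '[[[2,0.4,0.5],[-0.7,0,0.5],5],[[5,0.4,0.5],[-0.7,0,0.5],5],[[8,0.4,0.5],[-0.7,0,0.5],5],[[10.2,0.4,0.5],[-0.7,0,0.5],5],[[10.2,0.4,0.5],[-0.7,0,0.5],5]]'; python3 -m pendant '[[[0,0,0],[0,0,0],5],[[0,0,0],[0,0,0],5]]'; python3 to.py .513 .2197 .0085 10.9 0; python3 - <<'E'
from h import *; from cell import viewer
c=viewer.camera("scene"); cv2.imwrite("pics/p6.png",cv2.resize(c["img"][170:310,160:360],None,fx=3.5,fy=3.5,interpolation=cv2.INTER_CUBIC)[:,:,::-1])
W=cloud(c); d=W[:,:,:2]-[.513,.2197]; a=np.radians(100.9); X=d@[np.cos(a),np.sin(a)]; Y=d@[-np.sin(a),np.cos(a)]; Z=W[:,:,2]
m=(abs(Y)<.02)&(X>-.06)&(X<.06)&(Z>.07)&(Z<.1)&(abs(X)>.015)
A=np.c_[X[m],Y[m],np.ones(m.sum())]
for _ in range(3):
    k=np.linalg.lstsq(A,Z[m][:],rcond=None)[0]; r=abs(A@k-Z[m]); m2=m.copy(); m2[m]=r<.006; m=m2; A=np.c_[X[m],Y[m],np.ones(m.sum())]
print("slope x,y deg",np.degrees(k[:2]),"top z",k[2],m.sum(),"X range",X[m].min(),X[m].max())
E
```

```text
time_s: 10.45
eef_pos: [0.5106, 0.2196, 0.0579]
ee_rot: [0.701, -0.069, 0.707, 0.067]
ft_force: [-1.0, -0.7, -1.8]
grip_width: 0.62
time_s: 10.65
eef_pos: [0.514, 0.2217, 0.0621]
ee_rot: [0.704, -0.068, 0.704, 0.068]
ft_force: [0.6, 0.2, -2.4]
grip_width: 0.619
axes x,y,z world [[-0.0, 0.0, -1.0], [-0.19, 0.98, 0.0], [0.98, 0.19, 0.0]]
jaw yaw now 11.02667329979867
t 10.65 pos [0.514  0.2217 0.0621] F [ 0.6  0.2 -2.4] grip 5.39 q [-0.78  0.5   0.38  1.97 -0.28  0.72 -0.03]
shift cm [ 5.36 -0.18 -0.14] turn deg [ 0.13  0.   -0.05]
slope x,y deg [-0.94903601 -0.46680645] top z 0.08729283754866923 187 X range -0.05988003264870775 0.048891379160419184
```

View pics/p6.png

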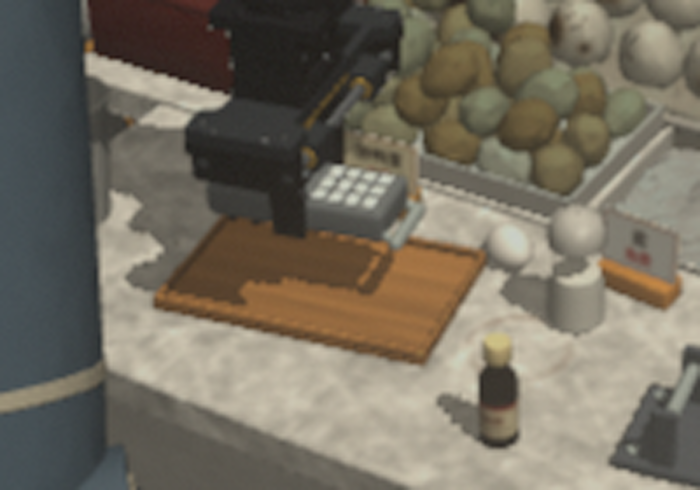

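Terminal is level within noise (-0.9°, -0.5°), with its feet at about 57 mm, directly over the tray. Lowering, slowly at the end.

```bash
python3 -m pendant '[[[1.5,-0.1,-0.1],[0,0,0],5],[[3,-0.1,-0.1],[0,0,0],5],[[4,-0.1,-0.1],[0,0,0],5],[[4.6,-0.1,-0.1],[0,0,0],5],[[4.7,-0.1,-0.1],[0,0,0],5]]'; python3 -m pendant '[[[0.1,0,0],[0,0,0],5],[[0.2,0,0],[0,0,0],5],[[0.3,0,0],[0,0,0],5],[[0.4,0,0],[0,0,0],5],[[0.5,0,0],[0,0,0],5]]';python3 to.py .513 .2197 .0085 10.9 0
```

```text
time_s: 11.2
eef_pos: [0.5113, 0.2203, 0.0128]
ee_rot: [0.702, -0.068, 0.705, 0.068]
ft_force: [0.4, -0.0, -1.8]
grip_width: 0.617
time_s: 11.7
eef_pos: [0.512, 0.2203, 0.0098]
ee_rot: [0.703, -0.068, 0.705, 0.068]
ft_force: [-3.6, -2.8, 15.8]
grip_width: 0.619
axes x,y,z world [[-0.0, 0.0, -1.0], [-0.19, 0.98, 0.0], [0.98, 0.19, -0.0]]
jaw yaw now 11.071202311461734
t 11.7 pos [0.512  0.2203 0.0098] F [-3.6 -2.8 15.8] grip 5.39 q [-0.74  0.58  0.34  2.   -0.32  0.62  0.01]
shift cm [ 0.13 -0.08  0.08] turn deg [ 0.17 -0.16 -0.04]
```

Contact made. Ease off the load, then open partway.

```bash
python3 -m pendant '[[[-0.1,0,0],[0,0,0],5.2],[[-0.2,0,0],[0,0,0],5.2],[[-0.2,0,0],[0,0,0],5.8],[[-0.2,0,0],[0,0,0],6.6],[[-0.2,0,0],[0,0,0],7]]' 10; python3 -m pendant '[[[0,0,0],[0,0,0],7],[[0,0,0],[0,0,0],7],[[0,0,0],[0,0,0],7]]'; python3 -m pendant '[[[-1,0,0],[0,0,0],7],[[-2,0,0],[0,0,0],7],[[-4,0,0],[0,0,0],7],[[-8,0,0],[0,0,0],7],[[-13,0,0],[0,0,0],7]]'
```

```text
time_s: 12.2
eef_pos: [0.5119, 0.2206, 0.0107]
ee_rot: [0.703, -0.068, 0.705, 0.068]
ft_force: [0.2, -0.3, 0.1]
grip_width: 0.761
time_s: 12.5
eef_pos: [0.5117, 0.2204, 0.0106]
ee_rot: [0.703, -0.068, 0.705, 0.068]
ft_force: [-0.7, 0.9, -0.6]
grip_width: 0.806
time_s: 13.0
eef_pos: [0.5109, 0.2199, 0.1414]
ee_rot: [0.702, -0.069, 0.706, 0.068]
ft_force: [0.1, 1.7, 0.7]
grip_width: 0.806
```

```bash
python3 -m pendant '[[[-4,0,0],[0,0,0],7],[[-8,0,0],[0,0,0],7],[[-8,0,0],[0,0,0],7],[[-8,0,0],[0,0,0],7]]'; python3 - <<'E'
from h import *; from cell import viewer
c=viewer.camera("scene"); cv2.imwrite("pics/p7.png",cv2.resize(c["img"][180:390,140:520],None,fx=2.1,fy=2.1,interpolation=cv2.INTER_CUBIC)[:,:,::-1])
W=cloud(c); d=W[:,:,:2]-[.514,.2138]; a=np.radians(100.9); X=d@[np.cos(a),np.sin(a)]; Y=d@[-np.sin(a),np.cos(a)]; Z=W[:,:,2]
m=(abs(Y)<.04)&(abs(X)<.09)&(Z>.026)&(Z<.06); print("above-26mm extents in tray frame",np.percentile(X[m],[1,99]),np.percentile(Y[m],[1,99]))
m&=(abs(Y)<.02)&(abs(X)<.055); k,*_=np.linalg.lstsq(np.c_[X[m],Y[m],np.ones(m.sum())],Z[m],rcond=None); print("slopes",np.degrees(k[:2]),"top z",k[2])
o=dict(np.load("scene0.npz"))["img"]; df=cv2.absdiff(o,c["img"]).max(2)
for n,(u,v,w,h) in {"shaker":(313,228,22,38),"vial":(294,263,16,36),"tape":(457,320,56,52),"cup":(172,193,8,40)}.items(): print(n,"median diff",np.median(df[v:v+h,u:u+w]))
E
```

```text
time_s: 13.4
eef_pos: [0.5127, 0.2206, 0.2224]
ee_rot: [0.704, -0.068, 0.704, 0.069]
ft_force: [-0.9, 0.4, 0.3]
grip_width: 0.803
above-26mm extents in tray frame [-0.05856262  0.06676787] [-0.02314058  0.03142724]
slopes [-0.2875838  -0.14913074] top z 0.03513889483265896
shaker median diff 7.0
vial median diff 7.0
tape median diff 6.0
cup median diff 52.0
```

View pics/p7.png

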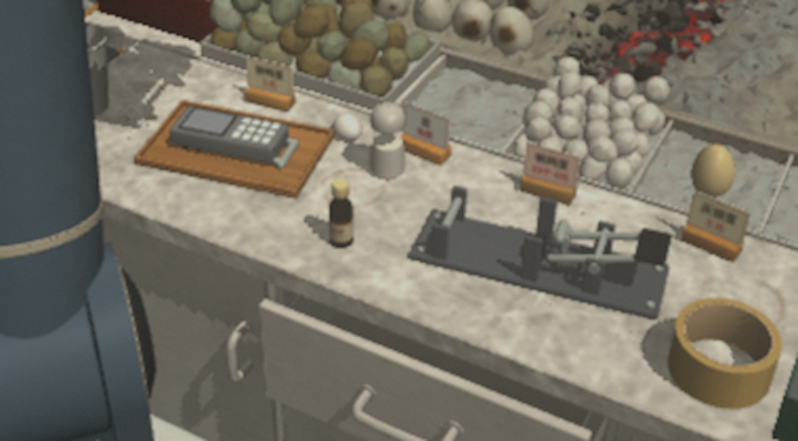

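The terminal lies flat in the tray (top at 35 mm, slopes under 0.3°). The other items are in place, but the arm partly hides the cup in this view, so I'll check the cup from the top camera and hand in.

```bash
python3 - <<'E'
from h import *; from cell import viewer,order
c=viewer.camera("top"); o=dict(np.load("top0.npz"))
for n in (o,c):
    W=cloud(n); m=np.zeros((480,640),bool); m[222:266,112:162]=1; m&=(W[:,:,2]>.085)&(W[:,:,2]<.115); print("cup rim",m.sum(),np.median(W[m][:,:2],0) if m.sum() else None)
print(np.median(cv2.absdiff(o["img"],c["img"])[224:264,117:157]))
print(order.sign_off())
E
```

```text
cup rim 266 [0.50899536 0.44535205]
cup rim 270 [0.50891636 0.44664805]
12.0
the job is handed in; nothing more can be done
None
```

The job is done and handed in at about 13.5 s of robot time, with the gripper open and clear of everything.

- **Lever:** I pressed the pad down with closed fingers until the force rose steeply, about 38 N at fingertip height 38 mm. That is 3 mm above the nominal 35 mm. I took it as the stop because the pad tilts and the picture showed the front end lifted. After release, the pad was back at 64 mm.
- **Terminal propped:** its slope measured about 7.6°, against roughly 9° expected.
- **Pick and place:** I gripped it across the middle (5.4 cm opening), lifted it, levelled it and set it down in the tray. It met the tray floor at about 16 N, and I eased that off before opening.
- **Last checks:** the terminal lies screen up, lengthwise and inside the walls. Its top is at 35 mm (34 expected) and its slopes are under 0.3°.
- **Bystanders:** the shaker, vial and tape match the first picture. The arm hid the cup in the final scene view, so that comparison failed. The top camera shows its rim within about 1.3 mm of where it started, which is inside the measurement noise.

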